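# Turn over the top leaf of a finish-sample stand

### The arm

A 6-joint arm with a two-finger parallel gripper is mounted at the origin on a cart in front of the work surface, level with it; the furniture and walls round the work are solid. World frame = base frame: x ahead of the robot, y to its left, z up, the work surface at z = 0. Lengths are in mm, angles in rad, forces in N, time in s.
With the tool pointing down it reaches from about 375 to 925 mm from the base axis. Payload 5.7 kg.
Tool frame: the origin (TCP) lies on the centre line of the jaws, within the pads' length; the fingertips stand 22 mm ahead of it and the grasp point (between the pads) lies 3 mm ahead of it; z points along the fingers, y is the line along which they close (so a half turn about z gives the same grasp; the last joint's range is limited). The gripper opens to 88 mm and grips with 3 to 60 N. Pads are 20 mm wide; open, the fingers measure 115 mm over their backs; the gripper's body (75 mm by 178 mm) begins 61 mm behind the grasp point.
Start: joints at [1.157, 0.359, 1.51, -0, 1.272, -0.115], TCP at [176.618, 573.386, 244.623] pointing down, gripper open.
Joint ranges: [-2.97, 2.97], [-1.01, 2.36], [0.21, 2.38], [-0.96, 4.11], [0.2, 2.71], [-2.98, 2.98]. Speed limits (rad/s): [2.39, 2.39, 3.14, 3.14, 3.14, 3.14].

### API

Orientations are given as a unit quaternion [x, y, z, w].
In Python, from workcell import telemetry, cams, arm gives the robot as it stands.
- The arm moves only by the shell command python3 -m inch 'ROWS' [OPENING] [FORCE]. ROWS is JSON, a list that holds one entry, the list of rows, each a list of 6 numbers: the shift along the world's x, y, z as a fraction of full scale, then the turn, a rotation vector about the world's x, y, z as a fraction of full scale. In form: [[[x, y, z, wx, wy, wz], ...]]. A call has 1 to 8 rows; each row shifts and turns the commanded pose from where the row before left it; what a row does not reach is not made up. Full scale, the value 1, is 0.04 m for a shift and 0.08 rad for a turn. A row lasts 1/10 s, in which the tool goes at most 50 mm and 8.59 degrees, less where a joint would pass 70% of its speed; a pose out of reach is approached as far as the arm can. A call with a number of a shift or a turn outside -1 to 1 is refused whole. A call with a gripper value outside its range is refused whole. OPENING is the finger opening in mm, from 0 to 87.8, set as the call begins (- or left out, the last holds). The fingers move at their own pace and stop on an object; FORCE is the grip in N (left out, the last holds). Time passes only in rows, so rows that do not move let the fingers close. It gives the time, the measured TCP pose, the force, the opening and the grip force at its end, in the units of the state.
- telemetry.state(): the state, without advancing time (a new reading comes with each control period).
- cams.read_camera(name): name is "side" or "top"; returns a dict with "color" (420x560x3 uint8, red, green, blue), "intrinsics" (3x3 intrinsics, pixels), "R" (3x3) and "t" (3): a world point X has camera coordinates R X + t. Camera axes: x right, y down, z forward; pixel columns grow to the right and rows downward; lengths in mm; the calibration is good to about 2 mm. A picture is of the moment at which its call begins. There is no depth.
- arm.close_job(): hands the job in; it is judged then, once.
The state is a dict: "time": time; "joints": joint angles; "dq": joint speeds; "joint_efforts": joint torques, N m; "eef_pos": TCP position; "ee_rot": TCP orientation; "wrist_force": force on the tool from outside, world axes, zero at the start; "ft_torque": the same for the moment, N m; "gripper_width": finger opening in mm; "gripper_force": force on a finger pad.
Only numpy, scipy, OpenCV 4.12 (cv2) and the standard library are available. Lean on these libraries where they do the work, as an engineer would, in place of code of your own. Each camera call takes 0.05 s, during which the arm holds its last target. There are 200 camera calls.

### The job

A stand of wood-finish samples is fixed to the bench: two wooden leaves lie on each other to the right of its spine, and a round grease tin stands on the bench to the left, where a turned leaf comes down. First, with the leaves still lying on the right, push the tin along the bench until it is wholly clear of the place where the leaf will lie; then, with the fingertips, push the top leaf up by its upturned steel lip, over the spine, and press it down fully flat on the left side. Grip, lift or tip nothing, push gently, leave the lower leaf lying on the right and leave the other things near the stand alone.

Things in the scene. Friction and masses are not known exactly. Their poses are not given: they have to be found in the camera images.
- stand: Plywood sample stand fixed to the bench. Origin on the bench under the middle of the spine; x along the spine, away from the robot (the stand's yaw is random); y to its left, the landing side; z up. Foot 210 mm (x) by 50 mm (y), 12 mm high; the spine over it is 26 mm wide and 54 mm high. Beyond the foot, but for one bar, the leaves overhang bare bench.
- hinge (a point): Middle of the hinge axis, a rod along the stand's x at y = 0, 45 mm above the bench. An outrigger bar under the leaves, 14 mm wide (centre x = +88 mm), 36 mm high, reaches to y = +-145 mm.
- top_leaf (a joint): Angle of the top leaf: 0 = flat on the right (stand -y), pi/2 = upright, pi = flat on the left (+y), a firm stop. Starts between 0 and 0.15. Stiff hinge (friction 0.12 N m, leaf 0.1 kg): it stays where it is left and must be pushed all the way.
- top_leaf_mid (a point): Middle of the top leaf's wooden panel: 180 mm along the spine (x = -90 to +90 mm), 8 mm thick, 16 to 158 mm from the hinge axis. On the right it lies 1 to 9 mm above axis height, on the left 1 to 9 mm below it. As the leaf rises the lip leans over and its outer face turns upward: push then against the outer edge from below the tab.
- top_leaf_lip (a point): Middle of the outer face of the top leaf's steel lip, 190 mm from the axis, stand x = -20 mm. A flat tab, 40 mm wide and 5 mm thick, runs from the panel out to the lip, which is 40 mm wide, 5 mm thick, 30 mm high. With the leaf at 0 the lip stands up, its top 32.5 mm above axis height; with the leaf on the left it hangs down to 12.5 mm above the bench.
- under_leaf (a joint): Angle of the lower leaf about the same axis, same kind of hinge and size; starts at 0 and stays there. It lies 1 to 9 mm below axis height; its lip (top 22.5 mm above axis height) is farther from the robot, centre at stand x = +65 mm, 40 mm wide.
- under_leaf_lip (a point): Middle of the outer face of the lower leaf's lip (not to be pushed).
- grease_tin: Closed round upright tin with a pale lid, 69 mm across, 50 mm high, about 0.13 kg, loose on the bench left of the spine (its centre starts 115 to 135 mm from the spine). Origin at the centre of its underside, z up. Where it starts it would keep the turned leaf from lying flat.
- nut_jar: Closed jar of small fixings, 51 mm across, 65 mm high, loose, beyond the stand; bystander. Origin at the centre of its underside.
- sanding_block: Sanding block 55x100x31 mm, loose, right of the stand; bystander. Origin at the centre of its underside, long side along its y.
- wedge_block: Plain wooden block 50x60x40 mm, loose, beyond the stand; bystander. Origin at the centre of its underside.
Not all that is in view belongs to the job. Leave any red look-alike of the grease_tin alone.

How it is judged:
By the outcome, as a careful person would: the job done as asked, in the order asked, and still so for the second after the job is handed in, with the robot touching nothing.
It also fails if it takes over 64 s, if anything falls off the work surface, if the arm or the gripper's body presses on something with over 40 N, if the wrist force passes 120 N, or if a joint passes its speed limit or range.

## Working session

There is one attempt and no reset: what is moved stays moved. The work goes in short steps, Python scripts to look and compute and a shell command to move; the robot and the scene stay as the last step left them, time stands still between calls to the robot, and variables do not carry over. Pictures are saved under pics/ and viewed, at most 10 in all, crops included, and the job is handed in when it is done.

```bash
ls; mkdir -p pics; python3 - <<'E'
from workcell import telemetry, cams
import cv2,numpy as np
for n in("side","top"):
    c=cams.read_camera(n); cv2.imwrite(f"pics/{n}0.png",c["color"][:,:,::-1]); np.savez(f"{n}0.npz",**c)
    R=np.array(c["R"]);print(n,c["intrinsics"],R,c["t"],-R.T@c["t"])
s=telemetry.state();print(s)
E
```

```text
pics
side [[390.67230701   0.         279.14658604]
 [  0.         390.67230701 211.68575355]
 [  0.           0.           1.        ]] [[-0.97613504 -0.21674894  0.01342703]
 [-0.15282932  0.64171388 -0.75156271]
 [ 0.1542841  -0.73567874 -0.65952499]] [504.39549791 133.50159656 939.80141483] [367.76465809 715.04927655 713.38480659]
top [[426.85807506   0.         274.06639519]
 [  0.         426.85807506 212.84903969]
 [  0.           0.           1.        ]] [[-7.74591624e-02 -9.96995298e-01 -6.74245418e-04]
 [-9.74879052e-01  7.58825132e-02 -2.09410310e-01]
 [ 2.08832258e-01 -1.55634395e-02 -9.77827627e-01]] [ 28.3030501  523.11959351 912.82806672] [ 321.54271792    2.72912279 1002.15422146]
{'time': 0.1, 'joints': array([ 1.15687571e+00,  3.59427696e-01,  1.51133307e+00, -1.27133613e-05,
        1.27250050e+00, -1.15105978e-01]), 'dq': array([-0.00314998, -0.0021633 , -0.00317291, -0.00210067,  0.00012709,
       -0.00128852]), 'joint_efforts': array([ 2.24722507e-04, -5.16360819e+01, -2.71405649e+01,  6.75760070e-02,
        2.75881594e-02, -3.83120735e-06]), 'eef_pos': array([176.40672929, 572.85898023, 243.89339405]), 'ee_rot': array([ 1.48850175e-01,  9.88859408e-01, -8.06875751e-04, -2.12257144e-04]), 'wrist_force': array([-1.06672238, -1.163178  , -0.53600611]), 'ft_torque': array([ 0.00543597,  0.03166425, -0.0229103 ]), 'gripper_force': 0.0, 'gripper_width': 87.95414210974353}
```

View pics/top0.png

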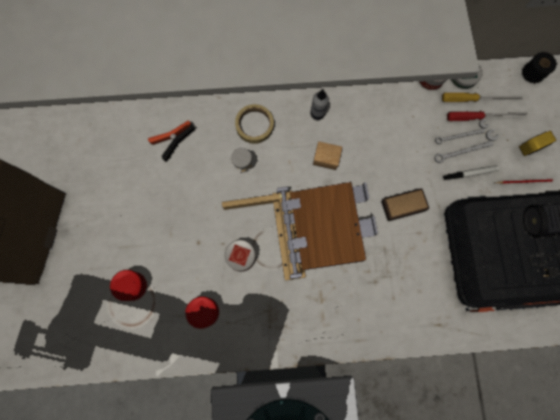

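View pics/side0.png

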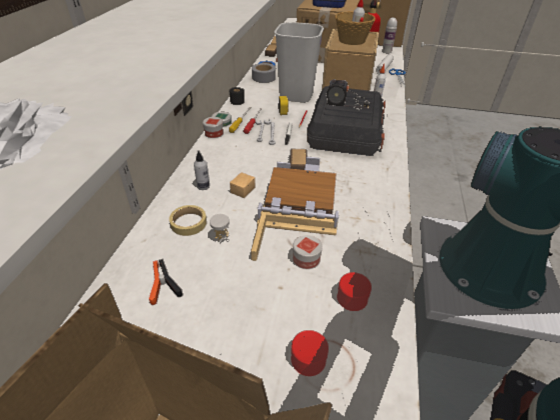

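The top view shows the spine near px (288,235), the leaves to its right with lips at (361,193) and (367,226), and the pale tin at (240,254). The red look-alikes are at (202,312) and (127,285), the jar at (242,158), the wedge at (328,154) and the sanding block at (405,204). The arm is out of view. I'll zoom in next.

```bash
cat > h.py <<'E'
import numpy as np,cv2
from workcell import cams
def ray(c,u,v):
    R=np.array(c["R"]);o=-R.T@c["t"];return o,R.T@np.linalg.inv(c["intrinsics"])@[u,v,1]
def onz(c,u,v,z):
    o,d=ray(c,u,v);return o+d*(z-o[2])/d[2]
def proj(c,X):
    p=c["intrinsics"]@(c["R"]@np.array(X,float)+c["t"]);return p[:2]/p[2]
def two(c1,p1,c2,p2):
    P=[c["intrinsics"]@np.c_[c["R"],c["t"]] for c in(c1,c2)]
    X=cv2.triangulatePoints(P[0],P[1],np.array(p1,float),np.array(p2,float)).ravel();return X[:3]/X[3]
E
python3 - <<'E'
import cv2,numpy as np
t=cv2.imread("pics/top0.png")[140:300,210:390];s=cv2.imread("pics/side0.png")[140:280,200:360]
cv2.imwrite("pics/topz.png",cv2.resize(t,None,fx=3.7,fy=3.7,interpolation=2));cv2.imwrite("pics/sidez.png",cv2.resize(s,None,fx=4,fy=4,interpolation=2))
E
```

```text
(no output)
```

View pics/topz.png

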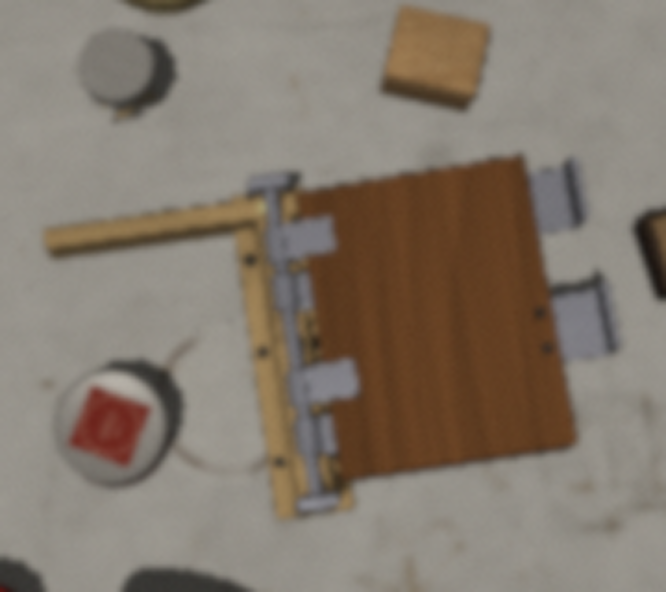

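View pics/sidez.png

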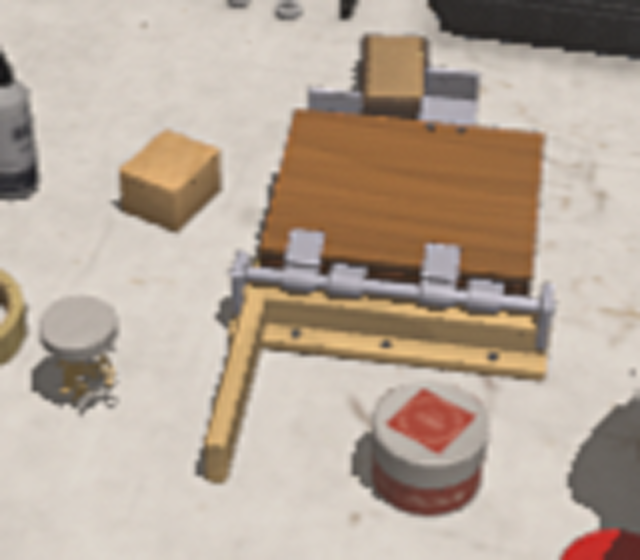

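The zoomed top crop shows the rod from (272,187) to (316,500), panel corners at (522,155), (575,443) and (345,478), and the top lip edge at (600,275)-(617,350). The lid centre is (112,424) and the outrigger end is (48,241). In the side crop, the sanding block sits close behind the lips.

```bash
python3 - <<'E'
from h import *
c=dict(np.load("top0.npz"));d=dict(np.load("side0.npz"))
T=lambda u,v,z:onz(c,210+u/3.7-.4,140+v/3.7-.4,z)
S=lambda u,v,z:onz(d,200+u/4-.4,140+v/4-.4,z)
a,b=T(272,187,45),T(316,500,45);print("rod top",a,b,np.linalg.norm(a-b))
a2,b2=S(240,272,45),S(546,302,45);print("rod side",a2,b2)
P=np.array([T(522,155,54),T(575,443,54),T(345,478,54)]);print("panel",P)
ex=P[0]-P[1];print("yaw panel",np.degrees(np.arctan2(ex[1],ex[0])),"rod",np.degrees(np.arctan2(*(a-b)[[1,0]])),"y edge",np.degrees(np.arctan2(*(P[2]-P[1])[[1,0]])),np.linalg.norm(ex))
yaw=np.arctan2(ex[1],ex[0]);E=np.array([[np.cos(yaw),np.sin(yaw)],[-np.sin(yaw),np.cos(yaw)]])
o=((P[0]+P[1])/2)[:2]+E[1]*158
o2=((a+b)/2)[:2]
print("origin est",o,o2)
for n,X in dict(bar=T(48,241,36),tin=T(112,424,50),tinS=S(430,425,50),liptop1=T(600,275,77),liptop2=T(617,350,77),ulip1=T(575,160,67),ulip2=T(584,228,67),jar=T(117,67,65),wedge=T(441,50,40),sb=onz(c,405,204,31),red1=onz(c,202,312,50),red2=onz(c,127,285,50)).items(): print(n,X.round(),(E@(X[:2]-o)).round(1))
# leaf angle from two-view far corner
print(two(c,(210+522/3.7-.4,140+155/3.7-.4),d,(200+295/4-.4,140+110/4-.4)),two(c,(210+575/3.7-.4,140+443/3.7-.4),d,(200+543/4-.4,140+133/4-.4)))
E
```

```text
rod top [578.03758311 -37.59992923  45.        ] [382.01072161 -48.03104066  45.        ] 196.30419891668097
rod side [577.52258318 -34.49268625  45.        ] [378.47724842 -51.49261876  45.        ]
panel [[ 584.09659656 -194.35896822   54.        ]
 [ 403.18700358 -205.42225663   54.        ]
 [ 393.08130268  -65.9615529    54.        ]]
yaw panel 3.4994900055523495 rod 3.0459882126043665 y edge 94.14456358399042 181.24755773300228
origin est [483.99753457 -42.18522842] [480.02415236 -42.81548495]
bar [556. 105.  36.] [ 81.3 142.7]
tin [437.  71.  50.] [-40.4 116. ]
tinS [433.  78.  50.] [-43.7 123.5]
liptop1 [ 500. -228.   77.] [   4.6 -186. ]
liptop2 [ 454. -232.   77.] [ -41.5 -187.5]
ulip1 [ 575. -224.   67.] [  79.5 -186.8]
ulip2 [ 532. -224.   67.] [  36.5 -184.4]
jar [657.  53.  65.] [178.9  84.8]
wedge [ 662. -153.   40.] [ 170.5 -121.9]
sb [ 526. -319.   31.] [  25.3 -279.3]
red1 [317. 161.  50.] [-154.   212.8]
red2 [388. 323.  50.] [-73.5 370.4]
[ 578.83636955 -191.44719954   67.98792443] [ 400.8955095  -201.81133656   70.15004807]
```

```bash
python3 -m inch '[[[0.4,-0.87,0,0,0,-0.95],[0.4,-0.87,0,0,0,-0.95],[0.4,-0.87,0,0,0,-0.95],[0.4,-0.87,0,0,0,-0.95],[0.41,-0.87,0,0,0,-0.95],[0.41,-0.87,0,0,0,-0.95],[0.41,-0.87,0,0,0,-0.95],[0.41,-0.87,0,0,0,-0.95]]]' 44; python3 -m inch '[[[0.4,-0.87,0,0,0,-0.95],[0.4,-0.87,0,0,0,-0.95],[0.4,-0.87,0,0,0,-0.95],[0.4,-0.87,0,0,0,-0.95],[0.41,-0.87,0,0,0,-0.95],[0.41,-0.87,0,0,0,-0.95],[0.41,-0.87,0,0,0,-0.95],[0.41,-0.87,0,0,0,-0.95]]]'; python3 -m inch '[[[0,0,0,0,0,0],[0,0,0,0,0,0]]]'
```

```text
time: 0.9
eef_pos: [306.3, 293.4, 244.4]
ee_rot: [0.439, 0.898, -0.0, -0.0]
wrist_force: [0.4, 0.3, -0.5]
gripper_width: 44.5
gripper_force: 0.0
time: 1.7
eef_pos: [436.0, 15.0, 244.5]
ee_rot: [0.688, 0.725, -0.0, -0.0]
wrist_force: [0.0, 0.7, -0.2]
gripper_width: 44.0
gripper_force: 0.0
time: 1.9
eef_pos: [435.5, 16.1, 244.3]
ee_rot: [0.688, 0.726, -0.0, -0.001]
wrist_force: [0.0, -0.1, 0.8]
gripper_width: 43.6
gripper_force: 0.0
```

```bash
python3 -m inch '[[[0,0,-0.75,0,0,0],[0,0,-0.75,0,0,0],[0,0,-0.75,0,0,0],[0,0,-0.75,0,0,0],[0,0,-0.75,0,0,0],[0,0,-0.6,0,0,0],[0,0,-0.5,0,0,0],[0,0,-0.3,0,0,0]]]'; python3 -m inch '[[[-0.01,0.15,0,0,0,0],[-0.01,0.15,0,0,0,0],[-0.01,0.15,0,0,0,0],[-0.01,0.15,0,0,0,0],[-0.01,0.15,0,0,0,0],[-0.01,0.15,0,0,0,0],[-0.01,0.15,0,0,0,0],[-0.01,0.15,0,0,0,0]]]'
python3 - <<'E'
from workcell import cams
import cv2
c=cams.read_camera("side")["color"][120:320,180:400,::-1];t=cams.read_camera("top")["color"][140:340,170:390,::-1]
import numpy as np
cv2.imwrite("pics/a.png",cv2.resize(np.hstack([c,t]),None,fx=1.8,fy=1.8))
E
```

```text
time: 2.7
eef_pos: [434.0, 18.2, 37.3]
ee_rot: [0.686, 0.728, -0.001, -0.001]
wrist_force: [-0.2, 0.8, 0.3]
gripper_width: 43.9
gripper_force: 0.0
time: 3.5
eef_pos: [432.9, 64.9, 38.8]
ee_rot: [0.687, 0.727, 0.0, 0.0]
wrist_force: [0.5, -3.1, 3.1]
gripper_width: 44.0
gripper_force: 1.9
```

View pics/a.png

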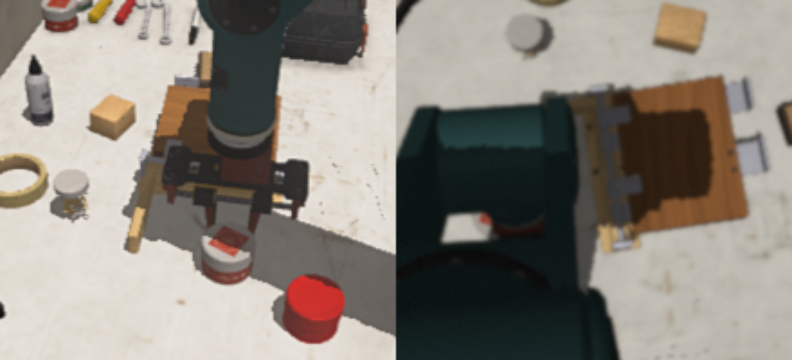

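The side view shows the two fingers cradling the tin at about (228,250), upright and still well away from the red can at (313,308). I'll keep pushing.

```bash
python3 -m inch '[[[-0.01,0.18,0,0,0,0],[-0.01,0.18,0,0,0,0],[-0.01,0.18,0,0,0,0],[-0.01,0.18,0,0,0,0],[-0.01,0.18,0,0,0,0],[-0.01,0.18,0,0,0,0],[-0.01,0.18,0,0,0,0],[-0.01,0.18,0,0,0,0]]]'; python3 -m inch '[[[-0.01,0.18,0,0,0,0],[-0.01,0.18,0,0,0,0],[-0.01,0.18,0,0,0,0],[-0.01,0.18,0,0,0,0],[-0.01,0.16,0,0,0,0],[-0.01,0.1,0,0,0,0],[0,0.06,0,0,0,0],[0,0.03,0,0,0,0]]]'
python3 -m inch '[[[0,-0.1,0,0,0,0],[0,-0.3,0,0,0,0],[0,-0.5,0,0,0,0],[0,-0.2,0.5,0,0,0],[0,0,0.8,0,0,0],[0,0,1,0,0,0],[0,0,1,0,0,0],[0,0,1,0,0,0]]]' 0
```

```text
time: 4.4
eef_pos: [429.3, 122.8, 38.6]
ee_rot: [0.687, 0.727, -0.0, -0.0]
wrist_force: [-0.1, -1.7, 1.2]
gripper_width: 44.1
gripper_force: 0.7
time: 5.2
eef_pos: [427.0, 165.2, 38.6]
ee_rot: [0.687, 0.727, -0.0, -0.0]
wrist_force: [0.2, -1.7, 0.9]
gripper_width: 44.1
gripper_force: 0.7
time: 6.0
eef_pos: [426.4, 119.9, 212.1]
ee_rot: [0.687, 0.726, -0.0, -0.0]
wrist_force: [0.6, -0.8, -0.0]
gripper_width: 0.3
gripper_force: 0.0
```

```bash
python3 -m inch '[[[0.1,-0.86,0.1,0,0,0],[0.1,-0.86,0.1,0,0,0],[0.1,-0.86,0.1,0,0,0],[0.1,-0.86,0.1,0,0,0],[0.1,-0.86,0.1,0,0,0],[0.1,-0.86,0,0,0,0],[0.1,-0.86,0,0,0,0],[0.1,-0.86,0,0,0,0]]]'; python3 -m inch '[[[0.1,-0.86,0,0.98,0.06,0],[0.1,-0.86,0,0.98,0.06,0],[0.1,-0.86,0,0.98,0.06,0],[0.1,-0.86,0,0.98,0.06,0],[0.1,-0.86,0,0.98,0.06,0],[0.1,-0.86,0,0.98,0.06,0],[0,0,0,0.98,0.06,0],[0,0,0,0.98,0.06,0]]]'; python3 -m inch '[[[0,0,0,0.98,0.06,0],[0,0,0,0.98,0.06,0],[0,0,0,0,0,0],[0,0,0,0,0,0]]]'
python3 - <<'E'
from workcell import cams,telemetry
import cv2,numpy as np
c=cams.read_camera("side");t=cams.read_camera("top")
np.savez("side1.npz",**c);np.savez("top1.npz",**t)
c=c["color"][120:320,180:400,::-1];t=t["color"][140:340,170:390,::-1]
cv2.imwrite("pics/b.png",cv2.resize(np.hstack([c,t]),None,fx=1.8,fy=1.8))
print(telemetry.state()["joints"])
E
```

```text
time: 6.8
eef_pos: [458.1, -156.4, 230.5]
ee_rot: [0.687, 0.726, -0.0, -0.0]
wrist_force: [0.6, -0.5, -0.1]
gripper_width: 0.6
gripper_force: 0.0
time: 7.6
eef_pos: [481.8, -363.1, 230.0]
ee_rot: [0.654, 0.69, 0.213, -0.226]
wrist_force: [-0.5, -0.1, -0.5]
gripper_width: 0.2
gripper_force: 0.0
time: 8.0
eef_pos: [482.3, -361.3, 229.8]
ee_rot: [0.635, 0.671, 0.261, -0.279]
wrist_force: [0.2, -0.4, -0.4]
gripper_width: 0.6
gripper_force: 0.0
[-0.97623683  0.72921331  1.14465135  0.39675769  1.9480804  -1.01660716]
```

View pics/b.png

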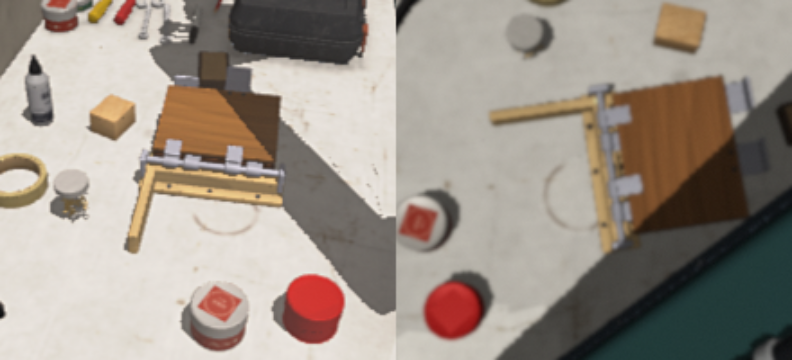

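The leaves have not moved. The tin lid is at about (219,300) in the side half and (419,224) in the top half of the picture, standing clear. I'll compute the tin position and the move rows.

```bash
python3 - <<'E'
from h import *
c=dict(np.load("top1.npz"));d=dict(np.load("side1.npz"))
y=np.radians(3.5);E=np.array([[np.cos(y),np.sin(y)],[-np.sin(y),np.cos(y)]]);o=np.array([482,-42.5])
for X in(onz(d,180+219/1.8,120+300/1.8,50),onz(c,170+(419-396)/1.8,140+224/1.8,50)):print(X.round(),(E@(X[:2]-o)).round())
# predicted lip top corners (top image) for two leaf angles
for th in(0,.05,.1,.15):
  for nm,x in(("near",-40),("far",0)):
    r,h=190,32.5; yy=-(r*np.cos(th)-h*np.sin(th)); z=45+r*np.sin(th)+h*np.cos(th)
    P=np.r_[o+E.T@[x,yy],z]; print(th,nm,proj(c,P).round(1),proj(d,P).round(1))
  r,h=158,9;yy=-(r*np.cos(th)-h*np.sin(th)); z=45+r*np.sin(th)+h*np.cos(th)
  print(th,"panel",[(proj(c,np.r_[o+E.T@[x,yy],z]).round(1),proj(d,np.r_[o+E.T@[x,yy],z]).round(1)) for x in(-90,90)])
print("obs lip top far",210+600/3.7,140+275/3.7,"near",210+617/3.7,140+350/3.7,"side: ",200+478/4,140+72/4)
print("obs panel top near",210+575/3.7,140+443/3.7,"far",210+522/3.7,140+155/3.7,"side near",200+543/4,140+133/4,"far",200+295/4,140+110/4)
g=np.r_[o+E.T@[-20,-200.6],44.5];print("insert TCP",g,"pre",g+np.r_[E.T@[0,-120],120])
E
```

```text
[425. 199.  50.] [-43. 244.]
[424. 199.  50.] [-43. 245.]
0 near [377.6 234.2] [318.3 161.7]
0 far [374.2 216.5] [304.6 160.4]
0 panel [(array([365.2, 259.9]), array([334.2, 176.6])), (array([351. , 182.6]), array([272.2, 170.2]))]
0.05 near [377.8 233.6] [318.5 159.4]
0.05 far [374.4 215.7] [304.7 158. ]
0.05 panel [(array([365.7, 259.6]), array([334.5, 174.4])), (array([351.3, 181.6]), array([272.1, 168. ]))]
0.1 near [377.8 233.1] [318.7 157.1]
0.1 far [374.3 215. ] [304.8 155.7]
0.1 panel [(array([365.9, 259.3]), array([334.8, 172.4])), (array([351.4, 180.7]), array([272.1, 166. ]))]
0.15 near [377.5 232.5] [318.9 154.8]
0.15 far [374.  214.3] [304.9 153.5]
0.15 panel [(array([366., 259.]), array([335. , 170.4])), (array([351.4, 179.8]), array([272., 164.]))]
obs lip top far 372.1621621621622 214.32432432432432 near 376.7567567567568 234.59459459459458 side:  319.5 158.0
obs panel top near 365.4054054054054 259.72972972972974 far 351.08108108108104 181.89189189189187 side near 335.75 173.25 far 273.75 167.5
insert TCP [ 474.28364106 -243.94681135   44.5       ] pre [ 481.60946581 -363.72298716  164.5       ]
```

```bash
python3 -m inch '[[[0,-0.05,-0.8,0,0,0],[0,0,-0.8,0,0,0],[-0.04,0.6,-0.6,0,0,0],[-0.04,0.6,-0.6,0,0,0],[-0.04,0.6,-0.6,0,0,0],[-0.04,0.6,-0.6,0,0,0],[-0.02,0.3,-0.3,0,0,0],[-0.02,0.2,-0.2,0,0,0]]]'; python3 -m inch '[[[0,0.1,-0.1,0,0,0],[0,0,0,0,0,0]]]'
python3 - <<'E'
from workcell import cams,telemetry
import cv2,numpy as np
c=cams.read_camera("side");t=cams.read_camera("top")
c=c["color"][110:260,220:380,::-1];t=t["color"][140:290,260:420,::-1]
cv2.imwrite("pics/c.png",cv2.resize(np.hstack([c,t]),None,fx=2.4,fy=2.4))
E
```

```text
time: 8.9
eef_pos: [474.8, -245.0, 50.8]
ee_rot: [0.634, 0.672, 0.261, -0.279]
wrist_force: [-0.7, 0.1, 0.2]
gripper_width: 0.6
gripper_force: 0.0
time: 9.1
eef_pos: [475.3, -242.6, 47.0]
ee_rot: [0.635, 0.672, 0.261, -0.279]
wrist_force: [0.2, -0.5, -0.1]
gripper_width: 0.5
gripper_force: 0.0
```

View pics/c.png

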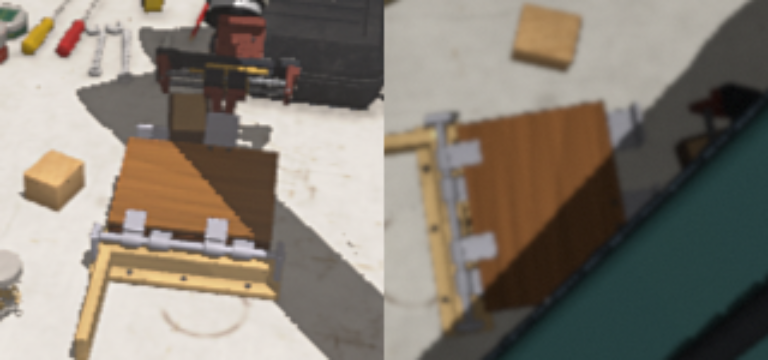

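The side view shows the closed fingers behind and below the top leaf's lip at about (228,95), beside the sanding block, with no contact force. Now I'll work out the arc.

```bash
cat > arc.py <<'E'
import numpy as np,sys
from workcell import telemetry
y=np.radians(3.5);E=np.array([[np.cos(y),np.sin(y)],[-np.sin(y),np.cos(y)]]);o=np.array([482,-42.5])
def tilt(th): return np.radians(45)*np.clip((np.pi/2-th)/(np.pi/4),0,1)
def tcp(th):
    t=tilt(th);d=np.array([np.sin(t),-np.cos(t)]);n=np.array([np.cos(t),np.sin(t)])
    leaf=lambda r,h:np.array([-r*np.cos(th)+h*np.sin(th),45+r*np.sin(th)+h*np.cos(th)])
    T=leaf(190,2.5)+17*d if th<np.pi/4 else leaf(173,2.5)
    p=T-10*n-22*d; return np.r_[o+E.T@[-20,p[0]],p[1]],t
if __name__=="__main__":
    a,b,n=map(float,sys.argv[1:4]);n=int(n);p0,t0=telemetry.state()["eef_pos"],tilt(a)
    for th in np.linspace(a,b,n+1)[1:]:
        p,t=tcp(th);s=(p-p0)/40;w=(t-t0)/.08;print(round(th,2),s.round(2),(w*E[0]).round(2));p0,t0=p,t
E
python3 arc.py 0 0.8 16
```

```text
0.05 [-0.03  0.    0.16] [0. 0.]
0.1 [-0.    0.02  0.24] [0. 0.]
0.15 [-0.    0.03  0.24] [0. 0.]
0.2 [-0.    0.04  0.23] [0. 0.]
0.25 [-0.    0.06  0.23] [0. 0.]
0.3 [-0.    0.07  0.23] [0. 0.]
0.35 [-0.    0.08  0.22] [0. 0.]
0.4 [-0.01  0.09  0.22] [0. 0.]
0.45 [-0.01  0.1   0.22] [0. 0.]
0.5 [-0.01  0.11  0.21] [0. 0.]
0.55 [-0.01  0.12  0.2 ] [0. 0.]
0.6 [-0.01  0.13  0.2 ] [0. 0.]
0.65 [-0.01  0.14  0.19] [0. 0.]
0.7 [-0.01  0.15  0.18] [0. 0.]
0.75 [-0.01  0.16  0.18] [0. 0.]
0.8 [-0.01  0.17  0.17] [-0.18 -0.01]
```

```bash
python3 -m inch '[[[-0.03,0,0.16,0,0,0],[0,0.02,0.24,0,0,0],[0,0.03,0.24,0,0,0],[0,0.04,0.23,0,0,0],[0,0.06,0.23,0,0,0],[0,0.07,0.23,0,0,0],[0,0.08,0.22,0,0,0],[-0.01,0.09,0.22,0,0,0]]]'
python3 - <<'E'
from workcell import cams,telemetry
import cv2,numpy as np
c=cams.read_camera("side");t=cams.read_camera("top")
c=c["color"][110:260,220:380,::-1];t=t["color"][140:290,260:420,::-1]
cv2.imwrite("pics/d.png",cv2.resize(np.hstack([c,t]),None,fx=2.4,fy=2.4))
E
python3 arc.py 0.4 0.8 8
```

```text
time: 10.0
eef_pos: [473.6, -226.9, 118.2]
ee_rot: [0.635, 0.671, 0.261, -0.279]
wrist_force: [-0.4, -1.5, -1.0]
gripper_width: 0.4
gripper_force: 0.8
0.45 [-0.02  0.06  0.19] [0. 0.]
0.5 [-0.01  0.11  0.21] [0. 0.]
0.55 [-0.01  0.12  0.2 ] [0. 0.]
0.6 [-0.01  0.13  0.2 ] [0. 0.]
0.65 [-0.01  0.14  0.19] [0. 0.]
0.7 [-0.01  0.15  0.18] [0. 0.]
0.75 [-0.01  0.16  0.18] [0. 0.]
0.8 [-0.01  0.17  0.17] [-0.18 -0.01]
```

View pics/d.png

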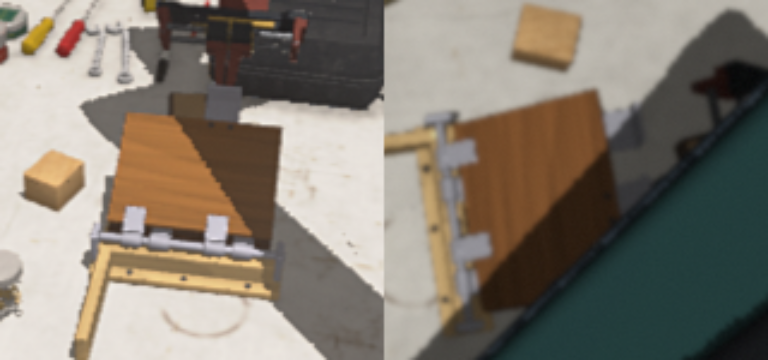

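The top leaf is rising: its edge moved up from about (200,145) to (200,118) in the side half, and the lower leaf's lip stayed put. Contact force is about 2 N, so I'll continue.

```bash
python3 -m inch '[[[-0.02,0.06,0.19,0,0,0],[-0.01,0.11,0.21,0,0,0],[-0.01,0.12,0.2,0,0,0],[-0.01,0.13,0.2,0,0,0],[-0.01,0.14,0.19,0,0,0],[-0.01,0.15,0.18,0,0,0],[-0.01,0.16,0.18,0,0,0],[-0.01,0.17,0.17,-0.18,-0.01,0]]]'
python3 arc.py 0.8 1.6 16
```

```text
time: 10.9
eef_pos: [469.7, -185.1, 178.6]
ee_rot: [0.637, 0.673, 0.257, -0.275]
wrist_force: [-0.3, -1.0, 0.3]
gripper_width: 0.3
gripper_force: 0.5
0.85 [0.01 0.18 0.2 ] [-0.62 -0.04]
0.9 [-0.01  0.18  0.16] [-0.62 -0.04]
0.95 [-0.01  0.19  0.15] [-0.62 -0.04]
1.0 [-0.01  0.2   0.14] [-0.62 -0.04]
1.05 [-0.01  0.2   0.13] [-0.62 -0.04]
1.1 [-0.01  0.21  0.12] [-0.62 -0.04]
1.15 [-0.01  0.22  0.11] [-0.62 -0.04]
1.2 [-0.01  0.22  0.1 ] [-0.62 -0.04]
1.25 [-0.01  0.23  0.09] [-0.62 -0.04]
1.3 [-0.01  0.23  0.08] [-0.62 -0.04]
1.35 [-0.01  0.23  0.07] [-0.62 -0.04]
1.4 [-0.01  0.24  0.06] [-0.62 -0.04]
1.45 [-0.01  0.24  0.04] [-0.62 -0.04]
1.5 [-0.01  0.24  0.03] [-0.62 -0.04]
1.55 [-0.01  0.24  0.02] [-0.62 -0.04]
1.6 [-0.01  0.23  0.  ] [-0.26 -0.02]
```

```bash
python3 -m inch '[[[0,0.18,0.2,-0.62,-0.04,0],[-0.01,0.18,0.16,-0.62,-0.04,0],[-0.01,0.19,0.15,-0.62,-0.04,0],[-0.01,0.2,0.14,-0.62,-0.04,0],[-0.01,0.2,0.13,-0.62,-0.04,0],[-0.01,0.21,0.12,-0.62,-0.04,0],[-0.01,0.22,0.11,-0.62,-0.04,0],[-0.01,0.22,0.1,-0.62,-0.04,0]]]'; python3 -m inch '[[[-0.01,0.23,0.09,-0.62,-0.04,0],[-0.01,0.23,0.08,-0.62,-0.04,0],[-0.01,0.23,0.07,-0.62,-0.04,0],[-0.01,0.24,0.06,-0.62,-0.04,0],[-0.01,0.24,0.04,-0.62,-0.04,0],[-0.01,0.24,0.03,-0.62,-0.04,0],[-0.01,0.24,0.02,-0.62,-0.04,0],[-0.01,0.23,0,-0.26,-0.02,0]]]'
python3 - <<'E'
from workcell import cams,telemetry
import cv2,numpy as np
c=cams.read_camera("side");t=cams.read_camera("top")
c=c["color"][60:300,170:400,::-1];t=t["color"][90:330,190:420,::-1]
cv2.imwrite("pics/e.png",cv2.resize(np.hstack([c,t]),None,fx=1.7,fy=1.7))
E
python3 arc.py 1.6 3.2 32
```

```text
time: 11.7
eef_pos: [466.7, -120.7, 223.4]
ee_rot: [0.675, 0.714, 0.127, -0.134]
wrist_force: [-0.1, -0.1, -0.9]
gripper_width: 0.4
gripper_force: 0.4
time: 12.5
eef_pos: [463.0, -44.9, 238.9]
ee_rot: [0.686, 0.727, 0.002, -0.0]
wrist_force: [-0.6, -0.9, 1.0]
gripper_width: 0.9
gripper_force: 0.3
1.65 [-0.03  0.17  0.02] [0. 0.]
1.7 [-0.01  0.21 -0.03] [0. 0.]
1.75 [-0.01  0.21 -0.04] [0. 0.]
1.8 [-0.01  0.21 -0.05] [0. 0.]
1.85 [-0.01  0.21 -0.06] [0. 0.]
1.9 [-0.01  0.2  -0.07] [0. 0.]
1.95 [-0.01  0.2  -0.08] [0. 0.]
2.0 [-0.01  0.2  -0.09] [0. 0.]
2.05 [-0.01  0.19 -0.1 ] [0. 0.]
2.1 [-0.01  0.19 -0.11] [0. 0.]
2.15 [-0.01  0.18 -0.12] [0. 0.]
2.2 [-0.01  0.18 -0.13] [0. 0.]
2.25 [-0.01  0.17 -0.13] [0. 0.]
2.3 [-0.01  0.16 -0.14] [0. 0.]
2.35 [-0.01  0.16 -0.15] [0. 0.]
2.4 [-0.01  0.15 -0.16] [0. 0.]
2.45 [-0.01  0.14 -0.17] [0. 0.]
2.5 [-0.01  0.13 -0.17] [0. 0.]
2.55 [-0.01  0.12 -0.18] [0. 0.]
2.6 [-0.01  0.11 -0.18] [0. 0.]
2.65 [-0.01  0.1  -0.19] [0. 0.]
2.7 [-0.01  0.09 -0.19] [0. 0.]
2.75 [-0.01  0.08 -0.2 ] [0. 0.]
2.8 [-0.    0.07 -0.2 ] [0. 0.]
2.85 [-0.    0.06 -0.21] [0. 0.]
2.9 [-0.    0.05 -0.21] [0. 0.]
2.95 [-0.    0.04 -0.21] [0. 0.]
3.0 [-0.    0.03 -0.21] [0. 0.]
3.05 [-0.    0.02 -0.22] [0. 0.]
3.1 [-0.    0.01 -0.22] [0. 0.]
3.15 [-0.    0.   -0.22] [0. 0.]
3.2 [ 0.   -0.01 -0.22] [0. 0.]
```

View pics/e.png

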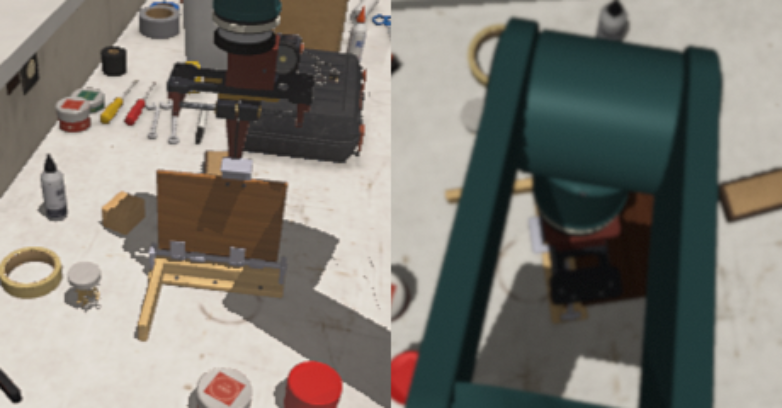

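The leaf is upright at about (220,215), with the lip leaning toward the landing side at (237,168) and the fingers behind it. I'll continue over the spine.

```bash
python3 -m inch '[[[-0.02,0.2,-0.03,0,0,0],[-0.01,0.21,-0.03,0,0,0],[-0.01,0.21,-0.04,0,0,0],[-0.01,0.21,-0.05,0,0,0],[-0.01,0.21,-0.06,0,0,0],[-0.01,0.2,-0.07,0,0,0],[-0.01,0.2,-0.08,0,0,0],[-0.01,0.2,-0.09,0,0,0]]]'; python3 -m inch '[[[-0.01,0.19,-0.1,0,0,0],[-0.01,0.19,-0.11,0,0,0],[-0.01,0.18,-0.12,0,0,0],[-0.01,0.18,-0.13,0,0,0],[-0.01,0.17,-0.13,0,0,0],[-0.01,0.16,-0.14,0,0,0],[-0.01,0.16,-0.15,0,0,0],[-0.01,0.15,-0.16,0,0,0]]]'; python3 arc.py 2.4 3.2 16
```

```text
time: 13.4
eef_pos: [460.1, 20.1, 219.9]
ee_rot: [0.687, 0.727, 0.002, -0.001]
wrist_force: [0.4, -0.5, 0.2]
gripper_width: 0.4
gripper_force: 0.2
time: 14.2
eef_pos: [457.0, 75.1, 178.1]
ee_rot: [0.687, 0.727, 0.003, -0.001]
wrist_force: [-0.1, -1.3, -0.2]
gripper_width: 0.6
gripper_force: 0.2
2.45 [-0.07  0.14 -0.07] [0. 0.]
2.5 [-0.01  0.13 -0.17] [0. 0.]
2.55 [-0.01  0.12 -0.18] [0. 0.]
2.6 [-0.01  0.11 -0.18] [0. 0.]
2.65 [-0.01  0.1  -0.19] [0. 0.]
2.7 [-0.01  0.09 -0.19] [0. 0.]
2.75 [-0.01  0.08 -0.2 ] [0. 0.]
2.8 [-0.    0.07 -0.2 ] [0. 0.]
2.85 [-0.    0.06 -0.21] [0. 0.]
2.9 [-0.    0.05 -0.21] [0. 0.]
2.95 [-0.    0.04 -0.21] [0. 0.]
3.0 [-0.    0.03 -0.21] [0. 0.]
3.05 [-0.    0.02 -0.22] [0. 0.]
3.1 [-0.    0.01 -0.22] [0. 0.]
3.15 [-0.    0.   -0.22] [0. 0.]
3.2 [ 0.   -0.01 -0.22] [0. 0.]
```

```bash
python3 -m inch '[[[-0.03,0.14,-0.12,0,0,0],[-0.01,0.13,-0.17,0,0,0],[-0.01,0.12,-0.18,0,0,0],[-0.01,0.11,-0.18,0,0,0],[-0.01,0.1,-0.19,0,0,0],[-0.01,0.09,-0.19,0,0,0],[-0.01,0.08,-0.2,0,0,0],[0,0.07,-0.2,0,0,0]]]'; python3 -m inch '[[[0,0.06,-0.21,0,0,0],[0,0.05,-0.21,0,0,0],[0,0.04,-0.21,0,0,0],[0,0.03,-0.21,0,0,0],[0,0.02,-0.15,0,0,0],[0,0,0,0,0,0]]]'; python3 arc.py 3.05 3.14 3
python3 - <<'E'
from workcell import telemetry
s=telemetry.state();print(s["eef_pos"],s["wrist_force"])
E
```

```text
time: 15.0
eef_pos: [453.4, 108.4, 120.7]
ee_rot: [0.687, 0.727, 0.002, -0.001]
wrist_force: [-0.4, -1.3, -0.2]
gripper_width: 0.2
gripper_force: 0.1
time: 15.6
eef_pos: [452.9, 116.2, 80.9]
ee_rot: [0.687, 0.727, 0.002, -0.001]
wrist_force: [-0.1, -0.4, 1.0]
gripper_width: 0.7
gripper_force: 0.0
3.08 [-0.02  0.07 -0.14] [0. 0.]
3.11 [-0.    0.   -0.13] [0. 0.]
3.14 [-0.    0.   -0.13] [0. 0.]
[452.86109244 116.15002279  80.94620736] [-0.13487995 -0.40099464  0.98096227]
```

```bash
python3 -m inch '[[[0,-0.02,-0.1,0,0,0],[0,-0.02,-0.1,0,0,0],[0,-0.02,-0.08,0,0,0],[0,0,0,0,0,0]]]'; python3 -m inch '[[[0,0,-0.06,0,0,0],[0,0,0,0,0,0]]]'; python3 -m inch '[[[0,0,-0.04,0,0,0],[0,0,0,0,0,0]]]'; python3 -m inch '[[[0,0,-0.03,0,0,0],[0,0,0,0,0,0]]]'
```

```text
time: 16.0
eef_pos: [453.2, 113.6, 70.3]
ee_rot: [0.687, 0.727, 0.002, -0.001]
wrist_force: [-0.5, -0.8, -0.8]
gripper_width: 0.2
gripper_force: 0.0
time: 16.2
eef_pos: [453.4, 113.7, 68.1]
ee_rot: [0.687, 0.727, 0.002, -0.001]
wrist_force: [-0.4, 0.1, 1.0]
gripper_width: 0.6
gripper_force: 0.0
time: 16.4
eef_pos: [453.4, 113.8, 66.5]
ee_rot: [0.687, 0.727, 0.002, -0.001]
wrist_force: [0.2, -0.2, -0.0]
gripper_width: 0.5
gripper_force: 0.0
time: 16.6
eef_pos: [453.5, 113.8, 66.1]
ee_rot: [0.687, 0.727, 0.003, -0.001]
wrist_force: [-1.9, -0.7, 10.7]
gripper_width: 0.7
gripper_force: 5.1
```

The leaf has met its firm stop at the expected height, with 10.7 N at tip z = 44. I'll hold briefly, retreat and check.

```bash
python3 -m inch '[[[0,0,-0.01,0,0,0],[0,0,0,0,0,0],[0,0,0,0,0,0]]]'; python3 -m inch '[[[0,0,0.1,0,0,0],[0,0,0.5,0,0,0],[0,0,0.9,0,0,0],[0,0,0.9,0,0,0],[0,0,0.9,0,0,0],[0,0,0.9,0,0,0],[0.1,-0.8,0,0,0,0],[0.1,-0.8,0,0,0,0]]]';python3 -m inch '[[[0.1,-0.8,0,0,0,0],[0.1,-0.8,0,0,0,0],[0.1,-0.8,0,0,0,0],[0.1,-0.8,0,0,0,0],[0.1,-0.8,0,0,0,0],[0.1,-0.8,0,0,0,0],[0.1,-0.8,0,0,0,0],[0,-0.8,0,0,0,0]]]'
python3 -m inch '[[[0,-0.8,0,0,0,0],[0,-0.8,0,0,0,0],[0,0,0,0,0,0],[0,0,0,0,0,0]]]'
python3 - <<'E'
from workcell import cams,telemetry
import cv2,numpy as np
c=cams.read_camera("side");t=cams.read_camera("top")
np.savez("side2.npz",**c);np.savez("top2.npz",**t)
c=c["color"][110:330,190:400,::-1];t=t["color"][120:340,170:380,::-1]
cv2.imwrite("pics/f.png",cv2.resize(np.hstack([c,t]),None,fx=1.9,fy=1.9,interpolation=2))
E
```

```text
time: 16.9
eef_pos: [453.5, 113.8, 66.0]
ee_rot: [0.687, 0.727, 0.003, -0.001]
wrist_force: [-3.1, 0.3, 14.1]
gripper_width: 0.6
gripper_force: 7.0
time: 17.7
eef_pos: [462.4, 49.6, 234.7]
ee_rot: [0.686, 0.728, 0.004, 0.001]
wrist_force: [0.4, 0.4, -1.3]
gripper_width: 0.2
gripper_force: 0.0
time: 18.5
eef_pos: [489.6, -207.6, 233.0]
ee_rot: [0.687, 0.727, 0.003, -0.001]
wrist_force: [-0.3, -0.1, -0.1]
gripper_width: 0.5
gripper_force: 0.0
time: 18.9
eef_pos: [489.1, -270.3, 232.7]
ee_rot: [0.687, 0.726, 0.003, -0.001]
wrist_force: [-0.1, 0.7, -0.5]
gripper_width: 0.2
gripper_force: 0.0
```

View pics/f.png

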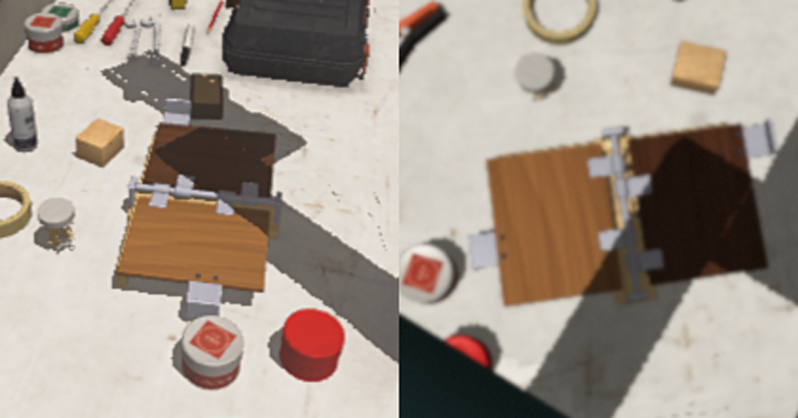

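The leaf now lies flat on the left, with its lip at (205,300) in the side half and (483,250) in the top half. The tin at (212,348) is clear of it, the lower leaf is still on the right, and the jar, wedge and sanding block are untouched. I'll hand the job in.

```bash
python3 -c "
from workcell import arm
print(arm.close_job())"
```

```text
the job is handed in; nothing more can be done
None
```

I pushed the tin clear (about 19 mm beyond the lip), then turned the top leaf and pressed it flat on the left at about 14 N; the lower leaf and other things nearby show no movement in the last picture, and the job is handed in at about 19 s.

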